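# Nest the matching pen pots, set the misfits apart

## Task

Somebody stood a square pen pot on top of the round one on the cork mat: lift it off and stand it upright in the grey tray. Then take the two round, tapered pots that match the one on the mat out of the leaning display stand and nest them one after the other, either first, upright and fully home in the round pot on the mat, so that the three make one straight stack standing on the mat. Leave the six-sided pot, which will not nest, in the stand; set everything down rather than dropping it, and do not topple, push away or knock about anything else on the counter.

Things in the scene. Friction and masses are not known exactly. Their poses are not given: they have to be found in the camera images.
- stand: fixed white display stand, 370 mm wide along y; leans three pots 30 to 32 deg towards its own -x side (towards the robot). Origin: middle of its foot. Places at y -118, 0, 118 mm; centre of a pot's underside at x 0, z 55 mm. Along a leaning pot's axis: ledge (8 mm) and ribs (10 mm) at its foot, back board on the -x side 72 mm; bands free on both y sides. Draw pots out along their axis.
- mat: fixed round cork mat, 140 mm in diameter, 5 mm thick, origin at the centre of its underside on the table; it and the tray may change sides
- tray: fixed low grey square tray, 160 x 160 mm outside, walls 22 mm high and 5 mm thick, floor 5 mm above the table; origin at the centre of its underside, x and y along its sides
- base_pot: blue round pen pot, 96 mm tall, open: tapered body, outside radius 20 mm at the foot to 29.5 mm at height 60 mm, then a straight band of outside radius 34 mm from 60 to 96 mm; mouth 63 mm wide. Origin: centre of its underside, z along its axis to the mouth. Loose on the mat, 0.11 kg. A nested pot rests with its shoulder on the rim below, origin 36 mm above the lower pot's; side play 1-2 mm.
- pot_a: loose blue round pen pot, 96 mm tall, open: tapered body, outside radius 20 mm at the foot to 29.5 mm at height 60 mm, then a straight band of outside radius 34 mm from 60 to 96 mm; mouth 63 mm wide. Origin: centre of its underside, z along its axis to the mouth. Matches the pot on the mat; about 0.08 kg. Starts in one of the three places of the stand, its axis leaning 30 to 32 degrees.
- pot_b: loose cream round pen pot, 96 mm tall, open: tapered body, outside radius 20 mm at the foot to 29.5 mm at height 60 mm, then a straight band of outside radius 34 mm from 60 to 96 mm; mouth 63 mm wide. Origin: centre of its underside, z along its axis to the mouth. Matches the pot on the mat; about 0.08 kg. Starts in another place of the stand, its axis leaning 30 to 32 degrees.
- square_pot: loose blue square pot with straight sides, 64 x 64 mm, 90 mm tall, walls 5 mm, open at the top, about 0.12 kg; origin at the centre of its underside, x and y square to its sides, z up. It stands on the rim of the round pot on the mat, its underside 96 mm above that pot's origin.
- hex_pot: loose cream six-sided pot with straight sides, 68 mm across the flats, 96 mm tall, on a round foot 40 mm wide and 14 mm high; origin at the centre of its underside, z along its axis. Starts in the remaining place of the stand and stays there.
- phone: loose black phone, 155 x 75 x 9 mm, lying flat between mat and tray; leave alone. Origin at the centre of its underside
- stapler: loose red and black stapler, 140 x 36 x 49 mm; leave alone. Origin at the centre of its underside, x along it
- calculator: loose grey desk calculator, 150 x 100 x 22 mm; leave alone. Origin at the centre of its underside
- glue: loose white glue bottle, 44 mm in diameter, 120 mm tall, standing beyond the stand; leave alone. Origin at the centre of its underside
- tape: loose amber roll of tape, 100 mm outside diameter, 45 mm high, lying flat; leave alone. Origin at the centre of its underside
- mouse: loose black computer mouse, 105 x 60 x 32 mm; leave alone. Origin at the centre of its underside
Mind the look-alikes: they are no part of the job. What is shaped like the pot_b but yellow is not meant.

How it is judged:
On the way, in this order (a step that is already met when the one before it is completed fails the run):
1. the square pot stands upright in the grey tray (x of square_pot in the frame of tray between -0.05 and 0.05 m and y of square_pot in the frame of tray between -0.05 and 0.05 m and height (world z) of square_pot below 0.01 m and angle between square_pot's own z axis and vertical below 0.1 rad and linear speed of square_pot below 0.03 m/s and contact force between the fingers and square_pot below 0.2 N), for 0.2 s.
2. one of the two matching round pots is nested, fully home, in the pot on the mat (((z of pot_a in the frame of base_pot between 0.031 and 0.04 m and horizontal distance between pot_a and base_pot below 0.008 m and angle between the z axis of pot_a and the z axis of base_pot, either way round below 0.1 rad and angle between pot_a's own z axis and vertical below 0.15 rad) or (z of pot_b in the frame of base_pot between 0.031 and 0.04 m and horizontal distance between pot_b and base_pot below 0.008 m and angle between the z axis of pot_b and the z axis of base_pot, either way round below 0.1 rad and angle between pot_b's own z axis and vertical below 0.15 rad))), for 0.2 s.
At the end, for the whole second after the job is handed in: One stack of three round pots upright on the mat (each 31-40 mm above the next, 8 mm sideways, 0.1 rad; bottom pot within 55 mm of the mat's centre); square pot upright on the tray's floor within 50 mm of its centre per side; six-sided pot still in place (30 mm); all released, at rest (((z of pot_a in the frame of base_pot between 0.031 and 0.04 m and horizontal distance between pot_a and base_pot below 0.008 m and angle between the z axis of pot_a and the z axis of base_pot, either way round below 0.1 rad and angle between each of pot_a, pot_b's own z axis and vertical below 0.15 rad and z of pot_b in the frame of pot_a between 0.031 and 0.04 m and horizontal distance between pot_b and pot_a below 0.008 m and angle between the z axis of pot_b and the z axis of pot_a, either way round below 0.1 rad) or (z of pot_b in the frame of base_pot between 0.031 and 0.04 m and horizontal distance between pot_b and base_pot below 0.008 m and angle between the z axis of pot_b and the z axis of base_pot, either way round below 0.1 rad and angle between each of pot_b, pot_a's own z axis and vertical below 0.15 rad and z of pot_a in the frame of pot_b between 0.031 and 0.04 m and horizontal distance between pot_a and pot_b below 0.008 m and angle between the z axis of pot_a and the z axis of pot_b, either way round below 0.1 rad)) and angle between each of base_pot, square_pot's own z axis and vertical below 0.1 rad and horizontal distance between base_pot and mat below 0.055 m and height (world z) of each of base_pot, square_pot below 0.01 m and x of square_pot in the frame of tray between -0.05 and 0.05 m and y of square_pot in the frame of tray between -0.05 and 0.05 m and distance of hex_pot from where it was at the start of the episode below 0.03 m and linear speed of each of square_pot, base_pot, pot_a, pot_b below 0.02 m/s); the robot touches nothing.
It fails at once if the six-sided pot is taken out of or shifted in the stand by more than 30 mm (distance of hex_pot from where it was at the start of the episode above 0.03 m).
It fails at once if the bottom pot is toppled (tilted more than 0.5 rad) (angle between base_pot's own z axis and vertical above 0.5 rad).
It fails at once if a bystander (phone, stapler, calculator, glue, tape, mouse) is pushed more than 40 mm (distance of any of phone, stapler, calculator, glue, tape, mouse from where it was at the start of the episode above 0.04 m).
It fails at once if a square or round pot is dropped or thrown: faster than 0.7 m/s with no finger on it (a free fall of about 25 mm) ((linear speed of square_pot above 0.7 m/s and contact force between the fingers and square_pot below 0.2 N) or (linear speed of pot_a above 0.7 m/s and contact force between the fingers and pot_a below 0.2 N) or (linear speed of pot_b above 0.7 m/s and contact force between the fingers and pot_b below 0.2 N) or (linear speed of base_pot above 0.7 m/s and contact force between the fingers and base_pot below 0.2 N)).
It also fails if it takes over 69 s, if anything falls off the work surface, if the arm or the gripper's body presses on something with over 40 N, if the wrist force passes 120 N, or if a joint passes its speed limit or range.

## Robot

A 6-joint arm with a two-finger parallel gripper is mounted at the origin on the work surface. World frame = base frame: x ahead of the robot, y to its left, z up, the work surface at z = 0. Lengths are in m, angles in rad, forces in N, time in s.
With the tool pointing down it reaches from about 0.35 to 0.85 m from the base axis. Payload 8.1 kg.
Tool frame: the origin (TCP) lies on the centre line of the jaws, within the pads' length; the fingertips stand robot.tip_reach ahead of it and the grasp point (between the pads) lies 5 mm behind it (robot.tip_reach is the distance from the TCP to the fingertips, in m); z points along the fingers, y is the direction in which the jaws open and shut (so a half turn about z gives the same grasp; the last joint's range is limited). The gripper opens to 93 mm and grips with 3 to 60 N. Pads are 15 mm wide; open, the fingers measure 128 mm over their backs; the gripper's body (75 mm by 188 mm) begins 65 mm behind the grasp point.
Start: joints at [1.025, 0.13, 1.488, -0, 1.523, -0.085], TCP at [0.267, 0.537, 0.233] pointing down, gripper open.
Joint ranges: [-2.96, 2.96], [-0.89, 2.26], [0.02, 2.5], [-1.34, 4.48], [0, 2.73], [-2.66, 2.66]. Speed limits (rad/s): [2.39, 2.39, 2.79, 3.14, 3.14, 3.14].

## Interface

Orientations are given as a rotation vector (axis times angle).
In Python, from plant import sensors, read_camera, robot gives the robot as it stands.
- The arm moves only by the tool play_rows, never from a script. Its argument "series" is a list that holds one entry, the list of rows, each a list of 5 numbers: the closure, from -1 (fully open) to 1 (shut), then the shift along the world's x, y, z in m, then the turn about the world's z in rad. A call has 1 to 8 rows; each row is the pose to reach, as a shift and turn from the pose commanded when the call began; what a row does not reach only later rows make up. A row lasts 1/10 s, in which the tool goes at most 50 mm and 8.59 degrees, less where a joint would pass 70% of its speed; a pose out of reach is approached as far as the arm can. A call with a gripper value outside its range is refused whole. The fingers move at their own pace and stop on an object; "force" is the grip in N (left out, the last holds). Time passes only in rows, so rows that repeat a pose let the fingers close. It gives the time, the measured TCP pose, the force and the opening at its end, in the units of the state.
- sensors.read_state(): the state, without advancing time (a new reading comes with each control period).
- read_camera(name): name is "side" or "top"; returns a dict with "color" (480x640x3 uint8, red, green, blue), "range_z" (480x640 float32, m along the optical axis (not along the pixel's ray), 0 where there is no reading), "intrinsics" (3x3 intrinsics, pixels), "rvec" (rotation vector, rad) and "tvec" (3), from world to camera coordinates, as OpenCV has them. Camera axes: x right, y down, z forward; pixel columns grow to the right and rows downward; lengths in m; the calibration is good to about 2 mm. A picture is of the moment at which its call begins.
- robot.close_job(): hands the job in, once; it reports no verdict.
The state is a dict: "t": time; "q": joint angles; "dq": joint speeds; "joint_torque": joint torques, N m; "tool_pos": TCP position; "orientation": TCP orientation; "force": force on the tool from outside, world axes, zero at the start; "wrist_torque": the same for the moment, N m; "opening": finger opening in m.
Only numpy, scipy, OpenCV 4.12 (cv2) and the standard library are available. Lean on these libraries where they do the work, as an engineer would, in place of code of your own. Each camera call takes 0.05 s, during which the arm holds its last target.

## Working session

There is one attempt and no reset: what is moved stays moved. The work goes in short steps, Python scripts to look and compute and a tool call to move; the robot and the scene stay as the last step left them, time stands still between calls to the robot, and variables do not carry over. Pictures are saved under pics/ and viewed, and the job is handed in when it is done.

Besides the shell and the picture viewer there is one more tool, called after ">>>" as a command line: name --argument value ..., lists and objects as JSON in quotes. play_rows: Moves the arm, as the interface text tells. Its arguments: {"type":"object","properties":{"series":{"type":"array","items":{"type":"array","items":{"type":"array","items":{"type":"number"}}}},"force":{"type":"number"}},"required":["series"]}

```bash
ls; mkdir -p pics; cat > h.py <<'E'
import numpy as np, cv2
from plant import sensors, read_camera, robot
def snap(name,tag):
    c=read_camera(name); np.savez(f'{tag}.npz',**c)
    cv2.imwrite(f'pics/{tag}.png',c['color'][:,:,::-1]); return c
def pts(c):
    K=c['intrinsics'];R,_=cv2.Rodrigues(np.array(c['rvec'],float));t=np.array(c['tvec'],float).reshape(3)
    z=c['range_z'];v,u=np.mgrid[:480,:640]
    P=np.stack([(u-K[0,2])/K[0,0]*z,(v-K[1,2])/K[1,1]*z,z],-1)
    W=(P-t)@R; W[z==0]=np.nan
    return W
E
python3 - <<'E'
from h import *
for n in('top','side'):
    c=snap(n,n+'0');print(n,c['intrinsics'].tolist(),c['rvec'],c['tvec'])
    R,_=cv2.Rodrigues(np.array(c['rvec'],float));print(-R.T@np.array(c['tvec']).ravel())
print(sensors.read_state(),robot.tip_reach)
E
```

```text
pics
top [[497.6980685671921, 0.0, 323.78709834836116], [0.0, 497.6980685671921, 239.4254659197965], [0.0, 0.0, 1.0]] [ 2.19708447 -2.13238477  0.12005813] [-0.04161768  0.57600715  1.20270675]
[ 0.44121181 -0.02569774  1.25884533]
side [[467.34189731875546, 0.0, 318.11521868710986], [0.0, 467.34189731875546, 234.7452375111049], [0.0, 0.0, 1.0]] [ 2.40139467 -0.51321408  0.16953711] [-0.54352928  0.21211182  0.9193383 ]
[ 0.33409898 -0.61212133  0.83623189]
{'t': 0.1, 'q': array([ 1.02461527e+00,  1.31097301e-01,  1.48918754e+00, -7.74751483e-07,
        1.52299400e+00, -8.54038869e-02]), 'dq': array([ 0.0003625 , -0.00260584, -0.00103009,  0.00014297,  0.00075095,
        0.00028564]), 'joint_torque': array([ 1.54389977e-04, -5.61341214e+01, -4.93096197e+01,  7.68902223e-02,
        2.91452726e-02,  6.37003154e-06]), 'tool_pos': array([0.26650944, 0.53700617, 0.23167594]), 'orientation': array([-7.17281385e-01, -3.05807456e+00,  2.51763328e-03]), 'force': array([-0.4092873 ,  0.63778684,  0.08214541]), 'wrist_torque': array([ 0.05956537,  0.04004692, -0.029623  ]), 'opening': 0.09307190211077274} 0.014
```

View pics/top0.png

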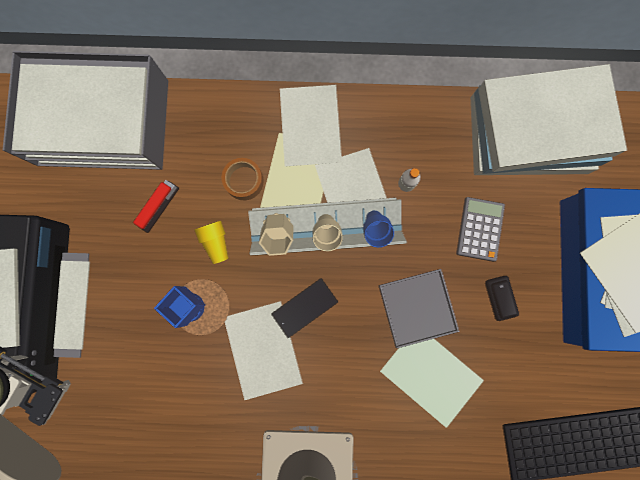

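View pics/side0.png

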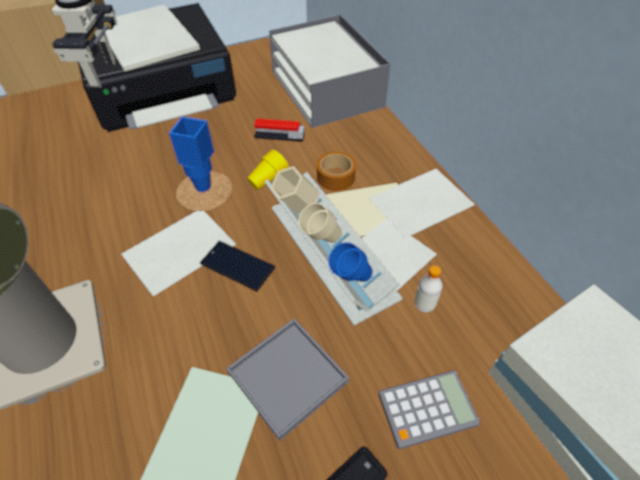

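```bash
cat > m.py <<'E'
from h import *
c=dict(np.load('top0.npz'));W=pts(c);im=c['color'];hsv=cv2.cvtColor(im,cv2.COLOR_RGB2HSV)
# table check
m=np.zeros((480,640),bool);m[380:440,200:240]=1
print('table z',np.nanmedian(W[m][:,2]),np.nanstd(W[m][:,2]))
X=W[...,0];Y=W[...,1];Z=W[...,2]
# square pot top
blue=(hsv[...,0]>100)&(hsv[...,0]<130)&(hsv[...,1]>120)
def box(u0,u1,v0,v1):
    b=np.zeros((480,640),bool);b[v0:v1,u0:u1]=1;return b
s=blue&box(140,220,275,340)
print('sq z pct',np.nanpercentile(Z[s],[50,80,95,99]))
t=s&(Z>0.185-0.006);r=cv2.minAreaRect(np.c_[X[t],Y[t]].astype(np.float32));print('sq',r,np.median(Z[t]),t.sum())
# mat
cork=(hsv[...,0]>3)&(hsv[...,0]<20)&box(140,240,270,340)&(abs(Z-0.005)<0.004)
# tray
g=box(370,470,260,355)&(Z>0.015)&(Z<0.03);r=cv2.minAreaRect(np.c_[X[g],Y[g]].astype(np.float32));print('tray',r,np.median(Z[g]),g.sum())
for (u,v) in [(277,235),(328,232),(379,229),(327,210),(260,248),(395,243),(260,210),(395,203),(180,306),(215,320)]:
    print(u,v,W[v,u].round(4),im[v,u])
E
python3 m.py
python3 - <<'E'
import cv2
a=cv2.imread('pics/top0.png')
cv2.imwrite('pics/st.png',cv2.resize(a[185:265,235:415],None,fx=4,fy=4,interpolation=2))
cv2.imwrite('pics/mt.png',cv2.resize(a[210:345,140:260],None,fx=4,fy=4,interpolation=2))
E
```

```text
table z -0.0013732003334439233 0.0025127244442132777
sq z pct [0.13978476 0.18764431 0.19132255 0.19290238]
sq ((0.4059593677520752, 0.28934794664382935), (0.06409323960542679, 0.06409914046525955), 50.34366989135742) 0.18878301603403658 320
tray ((0.4153447151184082, -0.2630041837692261), (0.16014604270458221, 0.1611223965883255), 16.587890625) 0.02049880098187001 563
277 235 [0.5817 0.0897 0.0565] [204 185 147]
328 232 [ 0.5921 -0.0341  0.0614] [158 143 116]
379 229 [ 0.603  -0.1575  0.0627] [ 55  70 111]
327 210 [ 0.6444 -0.0301  0.0708] [172 173 163]
260 248 [0.5465 0.1264 0.0811] [134 131 119]
395 243 [ 0.5665 -0.192   0.096 ] [179 183 176]
260 210 [0.6389 0.1313 0.0748] [127 124 111]
395 203 [ 0.6668 -0.1944  0.0695] [171 172 163]
180 306 [0.4052 0.3012 0.1046] [ 56  95 178]
215 320 [0.37   0.2408 0.0025] [171 127  90]
```

View pics/st.png

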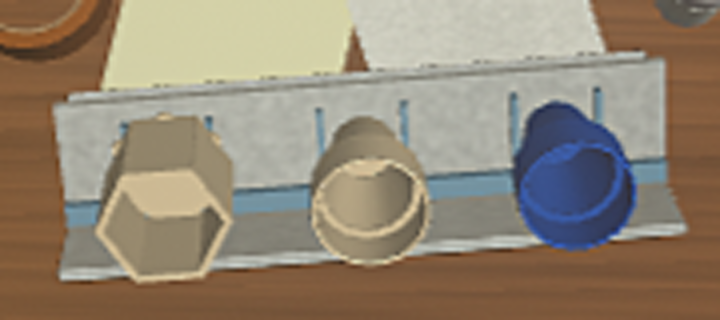

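View pics/mt.png

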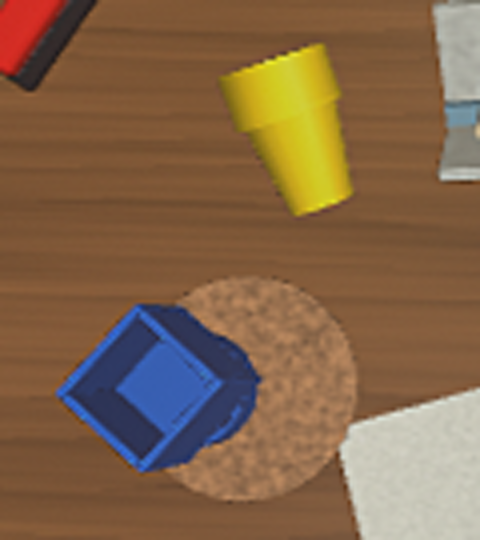

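```bash
cat > m2.py <<'E'
exec(open('m.py').read().split('# table')[0])
from scipy.optimize import least_squares
X=W[...,0];Y=W[...,1];Z=W[...,2]
def box(u0,u1,v0,v1):
    b=np.zeros((480,640),bool);b[v0:v1,u0:u1]=1;return b
blue=(hsv[...,0]>100)&(hsv[...,0]<130)&(hsv[...,1]>120)
cream=(hsv[...,0]>12)&(hsv[...,0]<28)&(hsv[...,1]>45)
# stand yaw: lower front rim & back rim lines
for nm,msk in (('blue',blue&box(358,400,205,252)),('cream',cream&box(308,348,208,256))):
  P=W[msk];P=P[~np.isnan(P[:,0])]+[0,0,.0014]
  for tilt in (31,):
    for yaw in (4.9,):
      a=np.radians(tilt);y=np.radians(yaw)
      ax=np.array([-np.sin(a)*np.cos(y),-np.sin(a)*np.sin(y),np.cos(a)])
      ey=np.array([-np.sin(y),np.cos(y),0]);ex=np.cross(ey,ax)
      s=P@ax;top=np.percentile(s,99)
      k=s>top-.008
      q=np.c_[P[k]@ex,P[k]@ey]
      f=lambda p:np.hypot(q[:,0]-p[0],q[:,1]-p[1])-p[2]
      r=least_squares(f,[q[:,0].mean(),q[:,1].mean(),.033],loss='soft_l1',f_scale=.002)
      # plane fit of those within annulus
      kk=abs(f(r.x))<.004
      A=P[k][kk];cc=A.mean(0);n=np.linalg.svd(A-cc)[2][2];n*=np.sign(n[2])
      sm=np.median(s[k][kk])
      print(nm,tilt,yaw,'r',r.x[2].round(4),'rms',np.sqrt(np.mean(f(r.x)[kk]**2)).round(4),kk.sum(),'rimc',(r.x[0]*ex+r.x[1]*ey+sm*ax).round(4),'n tilt',np.degrees(np.arccos(n[2])).round(1),'az',np.degrees(np.arctan2(-n[1],-n[0])).round(1),'foot',(r.x[0]*ex+r.x[1]*ey+(sm-.096)*ax).round(4))
# stand outline edges
st=box(240,415,190,262)&(hsv[...,1]<40)&(Z>.02)
b=np.c_[X[st],Y[st]].astype(np.float32);print(cv2.minAreaRect(b))
R,_=cv2.Rodrigues(np.array([-0.717281385,-3.05807456,.00251763]));print('tool y',R[:,1],'x',R[:,0])
E
python3 m2.py
```

```text
blue 31 4.9 r 0.0322 rms 0.001 107 rimc [ 0.5833 -0.1495  0.1371] n tilt 31.8 az 5.9 foot [ 0.6326 -0.1452  0.0548]
cream 31 4.9 r 0.0324 rms 0.001 135 rimc [ 0.5707 -0.0318  0.1367] n tilt 31.6 az 5.0 foot [ 0.62   -0.0275  0.0544]
((0.6053174138069153, -0.04843077063560486), (0.13962867856025696, 0.4114937484264374), 10.464859962463379)
tool y [ 0.44464359  0.89570601 -0.0016801 ] x [-8.95707157e-01  4.44644429e-01  1.43060323e-04]
```

>>> play_rows --series '[[[-1,0.139,-0.248,0.01,-0.232],[-1,0.139,-0.248,0.01,-0.232],[-1,0.139,-0.248,0.01,-0.232],[-1,0.139,-0.248,0.01,-0.232],[-1,0.139,-0.248,0.01,-0.232],[-1,0.139,-0.248,0.01,-0.232],[-1,0.139,-0.248,0.01,-0.232],[-1,0.139,-0.248,0.01,-0.232]]]' --force 10

```text
t: 0.9
tool_pos: [0.4059, 0.2889, 0.2424]
orientation: [-1.07, -2.953, 0.0]
force: [0.5, 0.1, -0.1]
opening: 0.0931
```

>>> play_rows --series '[[[-1,0,0,-0.045,0],[-1,0,0,-0.079,0],[-1,0,0,-0.079,0],[1,0,0,-0.079,0],[1,0,0,-0.079,0],[1,0,0,-0.079,0],[1,0,0,-0.079,0],[1,0,0,-0.079,0]]]' --force 10

```text
t: 1.7
tool_pos: [0.4066, 0.2898, 0.1652]
orientation: [1.066, 2.954, 0.003]
force: [-1.0, 0.1, 6.0]
opening: 0.064
```

```bash
python3 - <<'E'
from h import *
snap('side','s1');print(sensors.read_state()['opening'])
E
```

```text
0.06422581717266919
```

View pics/s1.png

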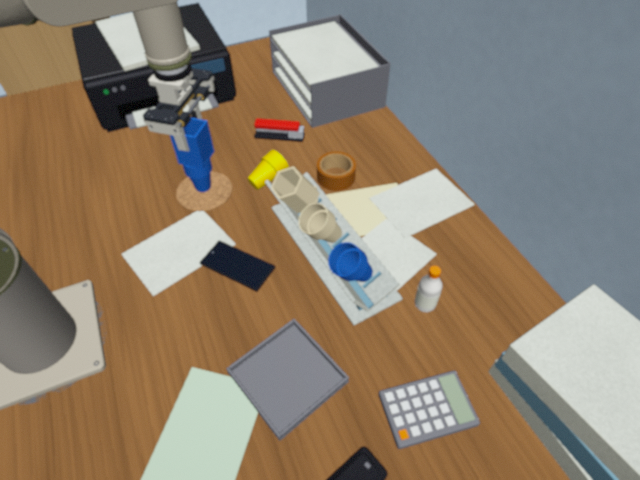

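>>> play_rows --series '[[[1,0,0,0.01,0],[1,0,0,0.02,0],[1,0,0,0.04,0],[1,0,0,0.07,0],[1,0,0,0.1,0],[1,0,0,0.12,0],[1,0,0,0.12,0],[1,0,0,0.12,0]]]' --force 15

```text
t: 2.55
tool_pos: [0.4059, 0.2895, 0.2837]
orientation: [1.067, 2.955, 0.001]
force: [-0.1, -0.5, -1.6]
opening: 0.0638
```

```bash
python3 - <<'E'
from h import *
snap('side','s2')
c=snap('top','t2');W=pts(c);Z=W[...,2];hsv=cv2.cvtColor(c['color'],cv2.COLOR_RGB2HSV)
blue=(hsv[...,0]>100)&(hsv[...,0]<130)&(hsv[...,1]>120)
k=blue&(Z>.09)&(Z<.107);k[:,:100]=0;k[:,300:]=0
print(k.sum(), sensors.read_state()['force'])
if k.sum()>10:
    p=np.c_[W[k][:,0],W[k][:,1]].astype(np.float32);print(cv2.minEnclosingCircle(p),np.median(Z[k]))
E
```

```text
80 [-0.26594424  0.57683809 -1.59201701]
((0.4033946394920349, 0.2866027057170868), 0.0332600399851799) 0.09815148089605971
```

View pics/s2.png

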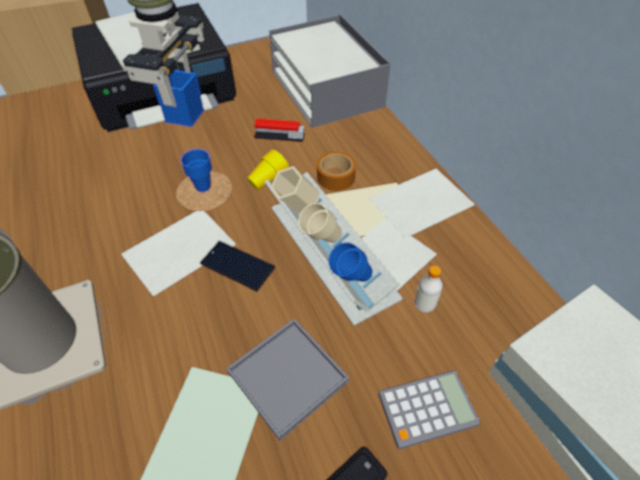

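View pics/t2.png

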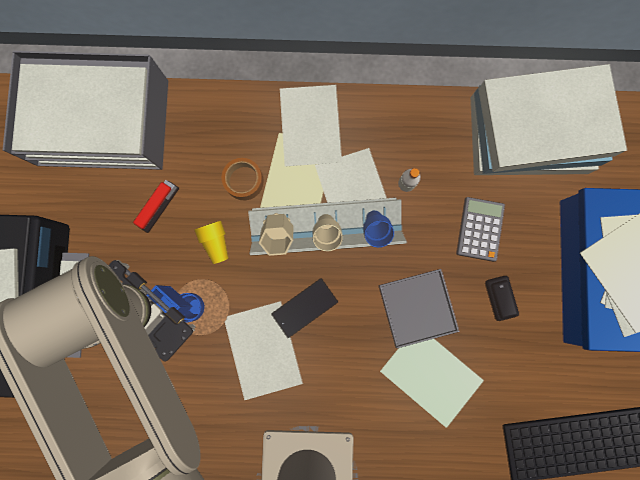

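>>> play_rows --series '[[[1,0,-0.03,0,-0.05],[1,0,-0.07,0,-0.12],[1,0,-0.115,0,-0.19],[1,0,-0.16,0,-0.26],[1,0,-0.205,0,-0.33],[1,0.002,-0.25,0,-0.4],[1,0.004,-0.295,0,-0.47],[1,0.006,-0.34,0,-0.54]]]'

```text
t: 3.45
tool_pos: [0.4108, -0.0522, 0.2821]
orientation: [-1.819, -2.559, 0.001]
force: [0.9, -0.4, -1.2]
opening: 0.064
```

>>> play_rows --series '[[[1,0.001,-0.045,0,-0.04],[1,0.002,-0.09,0,-0.048],[1,0.003,-0.135,0,-0.048],[1,0.003,-0.175,0,-0.048],[1,0.003,-0.204,0,-0.048],[1,0.003,-0.212,0,-0.048],[1,0.003,-0.212,0,-0.048],[1,0.003,-0.212,0,-0.048]]]'

```text
t: 4.25
tool_pos: [0.4146, -0.2615, 0.2827]
orientation: [-1.876, -2.518, -0.001]
force: [0.8, 0.8, -1.3]
opening: 0.0642
```

```bash
python3 - <<'E'
from h import *
c=snap('top','t3');W=pts(c);Z=W[...,2];hsv=cv2.cvtColor(c['color'],cv2.COLOR_RGB2HSV)
blue=(hsv[...,0]>100)&(hsv[...,0]<130)&(hsv[...,1]>120)
k=blue&(Z>.088)&(Z<.107);k[:,:100]=0;k[:,240:]=0
p=np.c_[W[k][:,0],W[k][:,1]].astype(np.float32)
print(k.sum(),cv2.minEnclosingCircle(p),cv2.fitEllipse(p),np.median(Z[k]))
s=sensors.read_state();print(s['force'],s['tool_pos'],s['opening'],s['q'])
E
```

```text
144 ((0.40251025557518005, 0.2893248200416565), 0.034038957208395004) ((0.4026445746421814, 0.28894197940826416), (0.06460657715797424, 0.06473743170499802), 168.09832763671875) 0.09781355983014697
[-0.45060019 -0.48569065 -1.35794683] [ 0.41475441 -0.26132744  0.28308926] 0.06422586844161876 [-6.67155183e-01 -1.84759909e-01  1.70646944e+00  3.74294183e-04
  1.62105577e+00 -9.58098799e-01]
```

View pics/t3.png

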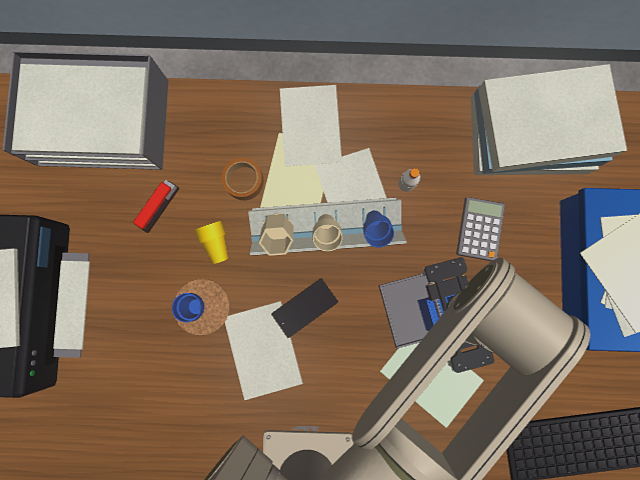

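>>> play_rows --series '[[[1,0,-0.001,-0.04,0],[1,0,-0.001,-0.085,0],[1,0,-0.001,-0.13,0],[1,0,-0.001,-0.17,0],[1,0,-0.001,-0.195,0],[1,0,-0.001,-0.205,0],[1,0,-0.001,-0.209,0],[1,0,-0.001,-0.209,0]]]'

```text
t: 5.1
tool_pos: [0.4155, -0.2635, 0.0756]
orientation: [1.875, 2.519, -0.0]
force: [0.5, 0.4, -1.7]
opening: 0.0639
```

>>> play_rows --series '[[[1,0,0,-0.002,0],[1,0,0,-0.004,0],[1,0,0,-0.005,0],[1,0,0,-0.005,0]]]'

```text
t: 5.5
tool_pos: [0.4149, -0.2637, 0.0699]
orientation: [1.877, 2.519, -0.0]
force: [0.7, 0.2, -1.6]
opening: 0.0638
```

>>> play_rows --series '[[[1,0,0,-0.001,0],[1,0,0,-0.002,0],[1,0,0,-0.003,0],[1,0,0,-0.003,0]]]'

```text
t: 5.9
tool_pos: [0.4148, -0.2642, 0.0688]
orientation: [1.877, 2.519, -0.001]
force: [-9.1, 4.6, 19.4]
opening: 0.0639
```

Touched down (19 N up). Back off a hair, open, retreat.

>>> play_rows --series '[[[1,0,0,0.002,0],[-1,0,0,0.002,0],[-1,0,0,0.002,0],[-1,0,0,0.002,0],[-1,0,0,0.002,0],[-1,0,0,0.03,0],[-1,0,0,0.08,0],[-1,0,0,0.13,0]]]'

```text
t: 6.7
tool_pos: [0.4139, -0.2628, 0.197]
orientation: [-1.875, -2.517, -0.0]
force: [1.1, -0.8, -0.1]
opening: 0.0931
```

>>> play_rows --series '[[[-1,0,0,0.045,0.14],[-1,0.03,0.02,0.045,0.28],[-1,0.06,0.04,0.045,0.42],[-1,0.09,0.06,0.045,0.56],[-1,0.12,0.08,0.045,0.7],[-1,0.15,0.1,0.045,0.84],[-1,0.176,0.114,0.045,0.98],[-1,0.176,0.114,0.045,1.12]]]'

```text
t: 7.5
tool_pos: [0.5929, -0.1472, 0.2406]
orientation: [-0.239, -3.132, -0.002]
force: [-0.6, -0.1, -0.3]
opening: 0.0931
```

>>> play_rows --series '[[[-1,0,0,0,0.14],[-1,0,0,0,0.266],[-1,0,0,0,0.266],[-1,0,0,0,0.266]]]'

```text
t: 7.9
tool_pos: [0.5907, -0.1496, 0.2414]
orientation: [0.159, -3.137, -0.0]
force: [-0.4, -0.6, 0.5]
opening: 0.0931
```

```bash
python3 - <<'E'
from h import *
s=sensors.read_state();print(s['tool_pos'],s['q']);R,_=cv2.Rodrigues(s['orientation']);print(np.degrees(np.arctan2(R[1,1],R[0,1])))
c=snap('top','t4');snap('side','s4')
W=pts(c);Z=W[...,2];hsv=cv2.cvtColor(c['color'],cv2.COLOR_RGB2HSV)
blue=(hsv[...,0]>100)&(hsv[...,0]<130)&(hsv[...,1]>120)
k=blue&(Z>.088);k[:250]=0;k[:,:360]=0;k[:,480:]=0
print(k.sum(),cv2.minAreaRect(np.c_[W[k][:,0],W[k][:,1]].astype(np.float32)),np.percentile(Z[k],[5,50,95]))
k=blue&(Z>.088);k[:,:100]=0;k[:,240:]=0
print(k.sum(),cv2.minEnclosingCircle(np.c_[W[k][:,0],W[k][:,1]].astype(np.float32)))
E
```

```text
[ 0.59070136 -0.14955678  0.24140321] [-3.32113448e-01  1.52310706e-01  1.44829517e+00  2.47084621e-05
  1.54135672e+00 -2.00422540e+00]
95.80491440386645
49 ((0.4056991934776306, -0.2934579849243164), (0.021260565146803856, 0.04414154961705208), 71.17366790771484) [0.0920237  0.09475049 0.09813752]
150 ((0.40255677700042725, 0.2889445126056671), 0.03393211588263512)
```

View pics/s4.png

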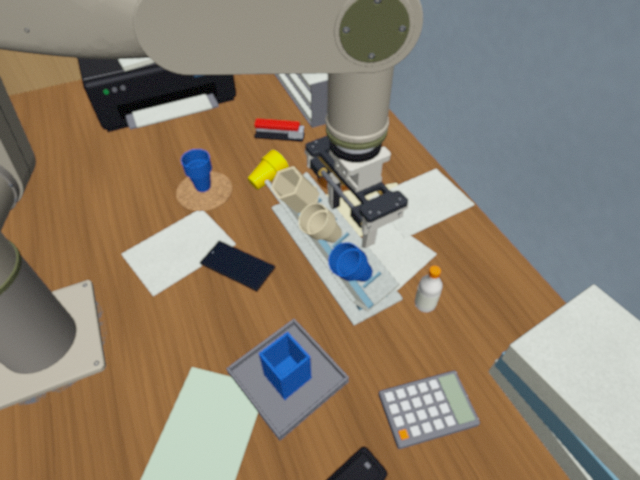

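>>> play_rows --series '[[[-1,-0.001,0.0005,-0.04,0],[-1,-0.001,0.0005,-0.08,0],[-1,-0.001,0.0005,-0.112,0],[-1,-0.001,0.0005,-0.119,0],[-1,-0.001,0.0005,-0.119,0],[-1,-0.001,0.0005,-0.119,0]]]' --force 8

```text
t: 8.6
tool_pos: [0.591, -0.1495, 0.1249]
orientation: [-0.164, 3.135, -0.002]
force: [0.6, 0.2, 0.1]
opening: 0.093
```

>>> play_rows --series '[[[1,0,0,0,0],[1,0,0,0,0],[1,0,0,0,0],[1,0,0,0,0],[1,0,0,0,0]]]' --force 8

```text
t: 9.1
tool_pos: [0.5902, -0.1492, 0.1235]
orientation: [-0.165, 3.136, -0.001]
force: [-0.7, 0.2, 4.8]
opening: 0.0692
```

```bash
python3 - <<'E'
from h import *
snap('side','s5')
E
```

```text
(no output)
```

View pics/s5.png

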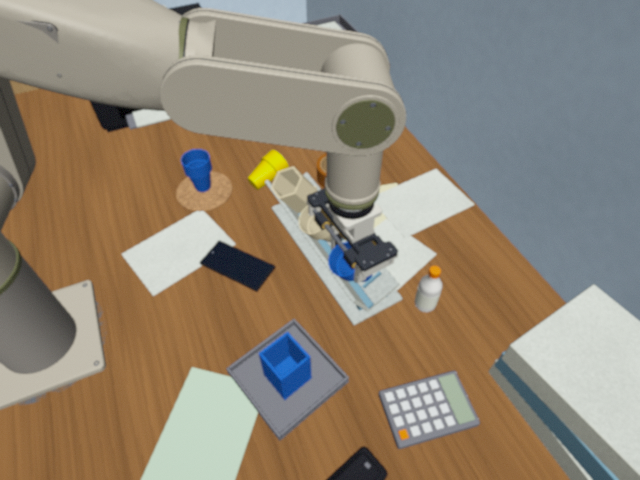

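>>> play_rows --series '[[[1,-0.005,-0.0005,0.0086,0],[1,-0.0103,-0.001,0.0171,0],[1,-0.018,-0.002,0.03,0],[1,-0.026,-0.0027,0.043,0],[1,-0.036,-0.004,0.06,0],[1,-0.046,-0.005,0.077,0],[1,-0.046,-0.005,0.1,0],[1,-0.046,-0.005,0.12,0]]]' --force 8

```text
t: 9.95
tool_pos: [0.5427, -0.1542, 0.2446]
orientation: [-0.164, 3.137, -0.0]
force: [0.4, 0.4, -0.3]
opening: 0.0693
```

```bash
python3 - <<'E'
from h import *
s=sensors.read_state();print(s['opening'],s['tool_pos'],s['force'])
snap('side','s6');snap('top','t6')
a=cv2.imread('pics/s6.png')[150:350,220:480];cv2.imwrite('pics/s6c.png',cv2.resize(a,None,fx=3,fy=3))
E
```

```text
0.06925451311456368 [ 0.54272333 -0.1542359   0.2445759 ] [ 0.42870982  0.36584077 -0.34973595]
```

View pics/s6c.png

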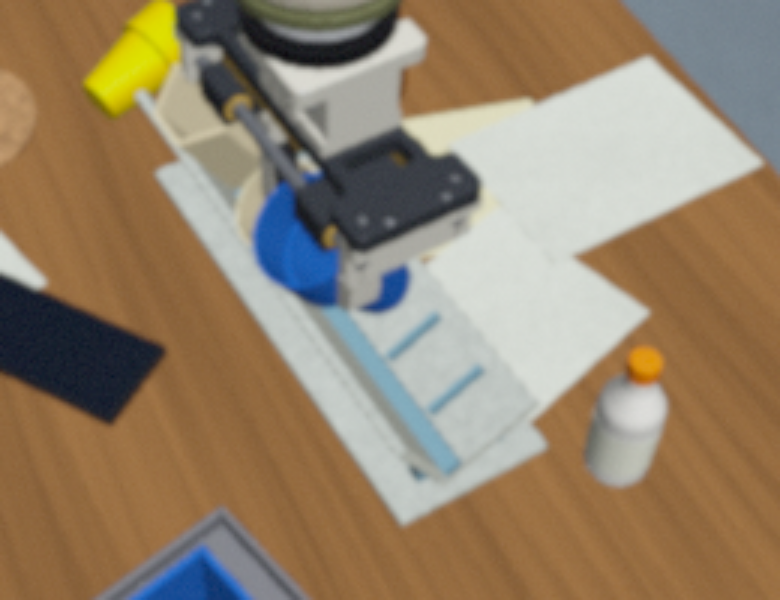

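View pics/t6.png

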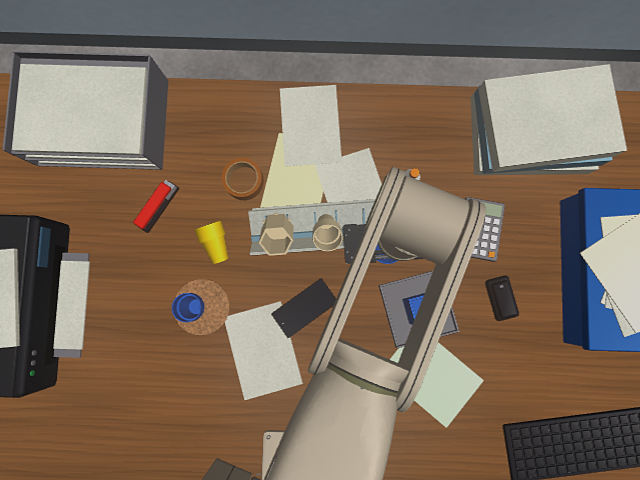

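>>> play_rows --series '[[[1,-0.02,0.03,0.02,0],[1,-0.04,0.075,0.02,0],[1,-0.06,0.12,0.02,0],[1,-0.08,0.16,0.02,0],[1,-0.09,0.205,0.02,0],[1,-0.092,0.245,0.01,0],[1,-0.092,0.275,-0.02,0],[1,-0.092,0.284,-0.06,0]]]' --force 8

```text
t: 10.85
tool_pos: [0.4521, 0.1327, 0.183]
orientation: [-0.169, 3.133, 0.002]
force: [0.6, 0.4, -0.6]
opening: 0.069
```

>>> play_rows --series '[[[1,0,0,-0.04,0],[1,0,0,-0.065,0],[1,0,0,-0.075,0],[1,0,0,-0.075,0]]]' --force 8

```text
t: 11.25
tool_pos: [0.4501, 0.1295, 0.1058]
orientation: [0.165, -3.133, 0.001]
force: [0.8, 0.1, -0.7]
opening: 0.0691
```

```bash
python3 - <<'E'
from h import *
s=sensors.read_state();print(s['opening'],s['tool_pos'],s['force'])
snap('side','s7')
a=cv2.imread('pics/s7.png')[100:300,120:380];cv2.imwrite('pics/s7c.png',cv2.resize(a,None,fx=3,fy=3))
E
```

```text
0.06909453187839497 [0.45006461 0.12949861 0.10579424] [ 0.78901725  0.09778874 -0.68058677]
```

View pics/s7c.png

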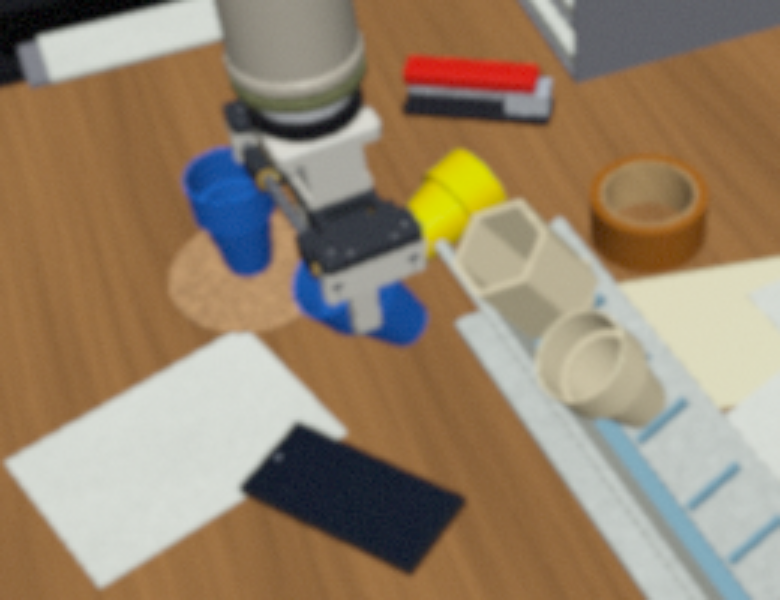

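>>> play_rows --series '[[[1,0,0,-0.015,0],[1,0,0,-0.02,0],[1,0,0,-0.02,0],[1,0,0,-0.02,0],[1,0,0,-0.02,0],[1,0,0,-0.02,0]]]' --force 3

```text
t: 11.9
tool_pos: [0.4522, 0.13, 0.0883]
orientation: [-0.165, 3.136, 0.0]
force: [0.6, -0.4, -1.3]
opening: 0.0691
```

```bash
cat > see.py <<'E'
import sys
from h import *
s=sensors.read_state();print(s['opening'],s['tool_pos'].round(4),s['force'].round(2))
t=sys.argv[1];u0,v0=int(sys.argv[2]),int(sys.argv[3])
snap('side',t)
a=cv2.imread(f'pics/{t}.png')[v0:v0+200,u0:u0+260];cv2.imwrite(f'pics/{t}c.png',cv2.resize(a,None,fx=3,fy=3))
E
python3 see.py s8 120 100
```

```text
0.06906619348377094 [0.4522 0.13   0.0883] [ 0.61 -0.35 -1.32]
```

View pics/s8c.png

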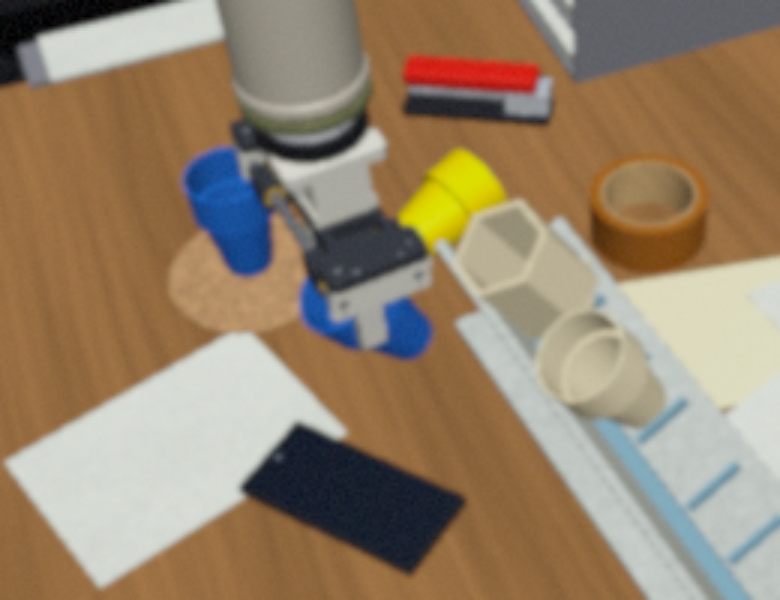

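>>> play_rows --series '[[[1,-0.015,0.005,0,0],[1,-0.027,0.01,0,0],[1,-0.027,0.01,0,0],[1,-0.027,0.01,-0.005,0],[1,-0.027,0.01,-0.009,0],[1,-0.027,0.01,-0.011,0],[1,-0.027,0.01,-0.012,0],[1,-0.027,0.01,-0.012,0]]]' --force 4

```text
t: 12.75
tool_pos: [0.4252, 0.1399, 0.0758]
orientation: [-0.165, 3.137, 0.0]
force: [-1.7, 0.2, 4.0]
opening: 0.0694
```

>>> play_rows --series '[[[1,0.006,0.0006,0.001,0],[1,0.012,0.0012,0.002,0],[1,0.018,0.0018,0.003,0],[1,0.024,0.0025,0.0035,0],[1,0.024,0.0025,0.0035,0]]]' --force 4

```text
t: 13.25
tool_pos: [0.4497, 0.1424, 0.0791]
orientation: [-0.165, 3.137, -0.0]
force: [0.8, 0.6, 0.2]
opening: 0.0695
```

```bash
python3 see.py s9 120 100
```

```text
0.06952554131933429 [0.4497 0.1424 0.0791] [0.81 0.61 0.19]
```

View pics/s9c.png

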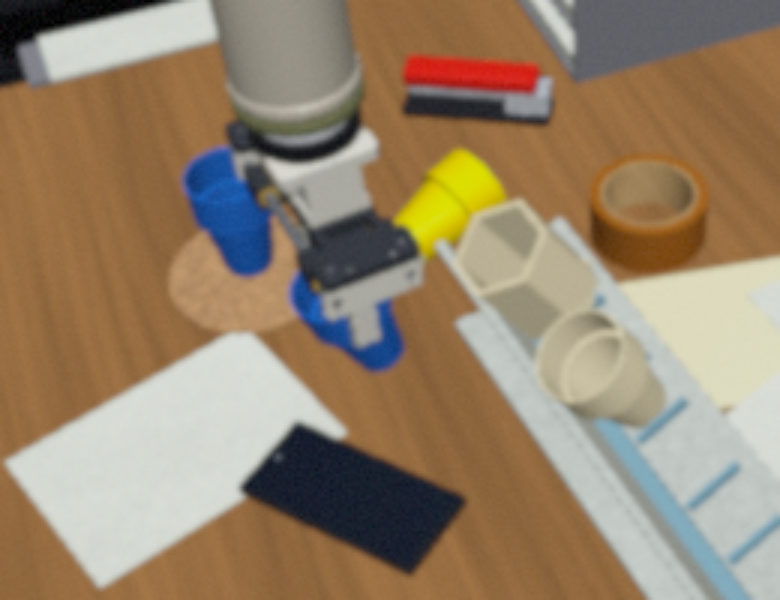

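>>> play_rows --series '[[[1,0.006,0.0006,-0.001,0],[1,0.012,0.0012,-0.001,0],[1,0.018,0.0018,-0.002,0],[1,0.024,0.0025,-0.003,0],[1,0.024,0.0025,-0.003,0]]]' --force 4

```text
t: 13.8
tool_pos: [0.4734, 0.145, 0.0759]
orientation: [-0.165, 3.137, 0.0]
force: [0.5, -0.8, 0.8]
opening: 0.0692
```

```bash
python3 see.py s10 120 100
```

```text
0.06924608170945945 [0.4734 0.145  0.0759] [ 0.51 -0.83  0.82]
```

View pics/s10c.png

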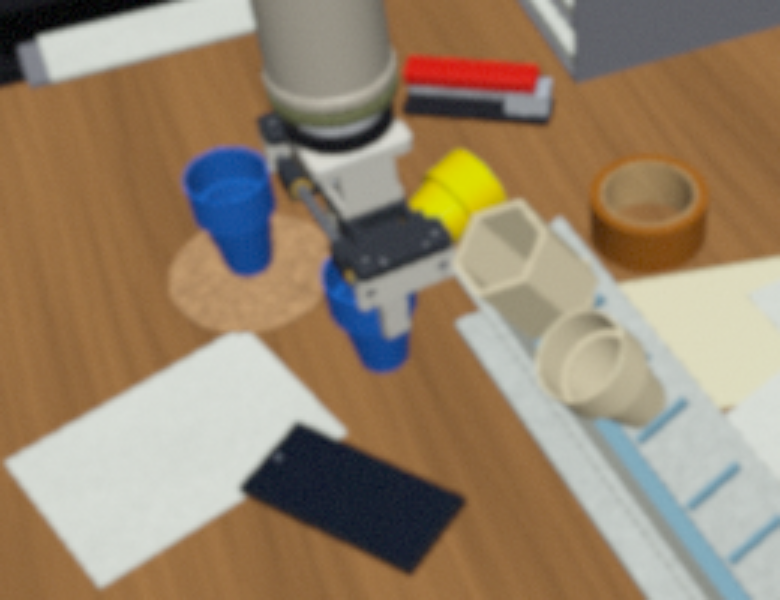

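>>> play_rows --series '[[[1,0.003,0.0003,-0.001,0],[1,0.006,0.0006,-0.002,0],[1,0.006,0.0006,-0.004,0],[1,0.006,0.0006,-0.005,0],[1,0.006,0.0006,-0.005,0]]]' --force 3

```text
t: 14.35
tool_pos: [0.4786, 0.1455, 0.0709]
orientation: [0.165, -3.137, 0.0]
force: [0.2, 0.6, 2.6]
opening: 0.0692
```

```bash
python3 see.py s11 120 100
```

```text
0.06924199744988863 [0.4786 0.1455 0.0709] [0.21 0.58 2.62]
```

View pics/s11c.png

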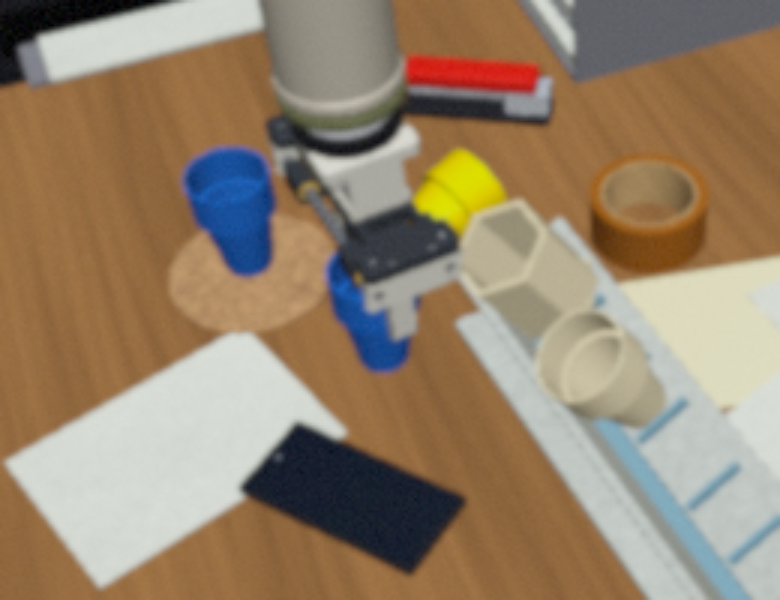

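>>> play_rows --series '[[[-0.5,0,0,0.003,0],[-0.8,0,0,0.006,0],[-1,0,0,0.009,0],[-1,0,0,0.012,0],[-1,0,0,0.04,0],[-1,0,0,0.08,0],[-1,-0.05,0,0.1,0],[-1,-0.08,0,0.1,0]]]' --force 8

```text
t: 15.2
tool_pos: [0.3994, 0.1459, 0.1743]
orientation: [-0.164, 3.133, 0.001]
force: [-1.0, -0.0, 0.5]
opening: 0.0929
```

```bash
python3 see.py s12 120 100; python3 - <<'E'
from h import *
c=snap('top','t12');W=pts(c)+[0,0,.0014];Z=W[...,2];hsv=cv2.cvtColor(c['color'],cv2.COLOR_RGB2HSV)
blue=(hsv[...,0]>100)&(hsv[...,0]<130)&(hsv[...,1]>120)
for a,b in((100,228),(228,360)):
    k=blue&(Z>.085)&(Z<.11);k[:,:a]=0;k[:,b:]=0
    P=W[k];print(k.sum())
    if k.sum()>20:print(cv2.minEnclosingCircle(P[:,:2].astype(np.float32)),np.percentile(P[:,2],[2,50,98]))
E
```

```text
0.09294095780097568 [0.3994 0.1459 0.1743] [-0.98 -0.01  0.54]
13
92
((0.4725761115550995, 0.14462099969387054), 0.0335521474480629) [0.08668554 0.09489707 0.09910942]
```

View pics/s12c.png

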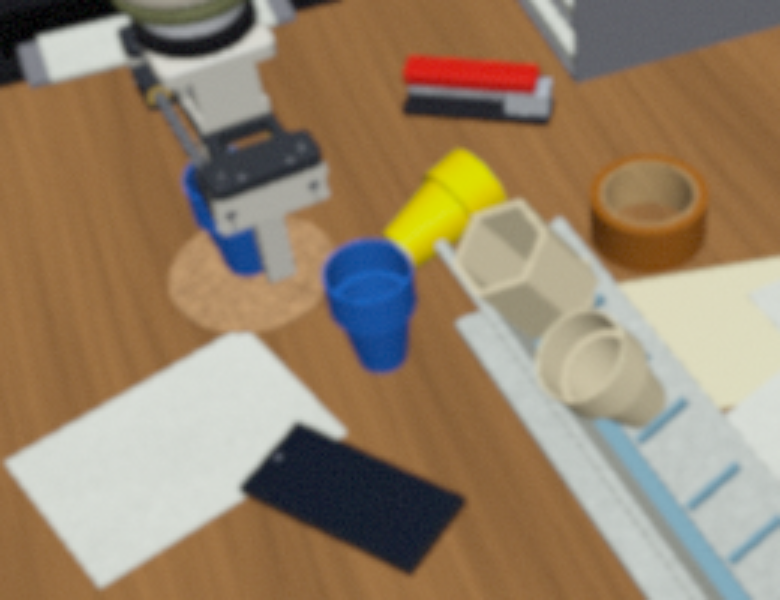

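View pics/t12.png

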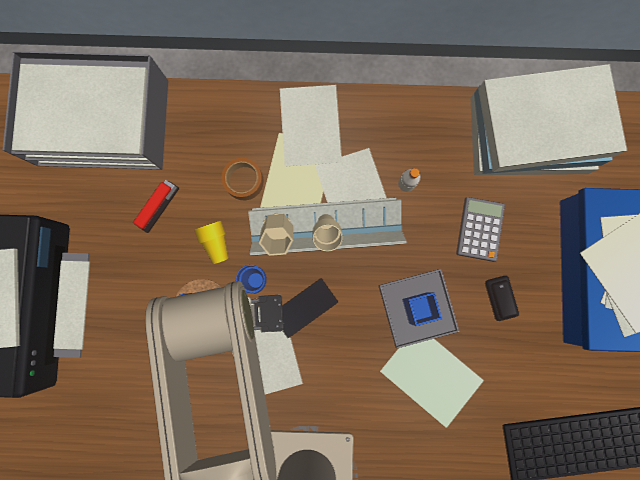

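>>> play_rows --series '[[[-1,0.04,-0.001,0,0],[-1,0.073,-0.001,0,0],[-1,0.073,-0.001,-0.02,0],[-1,0.073,-0.001,-0.06,0],[-1,0.073,-0.001,-0.09,0],[-1,0.073,-0.001,-0.096,0],[-1,0.073,-0.001,-0.096,0],[-1,0.073,-0.001,-0.096,0]]]'

```text
t: 16.1
tool_pos: [0.4731, 0.1448, 0.0768]
orientation: [-0.165, 3.135, 0.0]
force: [-0.1, 0.3, 0.1]
opening: 0.0931
```

>>> play_rows --series '[[[1,0,0,0,0],[1,0,0,0,0],[1,0,0,0,0],[1,0,0,0,0],[1,0,0,0,0]]]' --force 8

```text
t: 16.6
tool_pos: [0.4724, 0.1447, 0.0759]
orientation: [-0.165, 3.136, 0.0]
force: [0.1, 1.2, 4.0]
opening: 0.0691
```

>>> play_rows --series '[[[1,0,0,0.02,0],[1,0,0,0.06,0],[1,0,0,0.1,0],[1,0,0,0.13,0],[1,-0.015,0.03,0.13,0],[1,-0.035,0.072,0.13,0],[1,-0.055,0.113,0.13,0],[1,-0.07,0.1443,0.13,0]]]' --force 10

```text
t: 17.4
tool_pos: [0.4003, 0.2905, 0.205]
orientation: [0.166, -3.137, -0.0]
force: [0.7, 0.5, -1.2]
opening: 0.0694
```

>>> play_rows --series '[[[1,0,0,0,0],[1,0,0,0,0]]]'

```text
t: 17.6
tool_pos: [0.4013, 0.2891, 0.2048]
orientation: [0.169, -3.137, 0.001]
force: [0.3, -0.6, -0.9]
opening: 0.0695
```

```bash
python3 see.py s13 60 60; python3 - <<'E'
from h import *
c=snap('top','t13');W=pts(c)+[0,0,.0014];Z=W[...,2];hsv=cv2.cvtColor(c['color'],cv2.COLOR_RGB2HSV)
blue=(hsv[...,0]>100)&(hsv[...,0]<130)&(hsv[...,1]>120)
k=blue;k[:,:100]=0;k[:,300:]=0
print(k.sum(),np.nanpercentile(Z[k],[5,50,95]))
E
```

```text
0.06952607002687404 [0.4013 0.2891 0.2048] [ 0.27 -0.59 -0.89]
3 [0.22342719 0.22346654 0.22702012]
```

View pics/s13c.png

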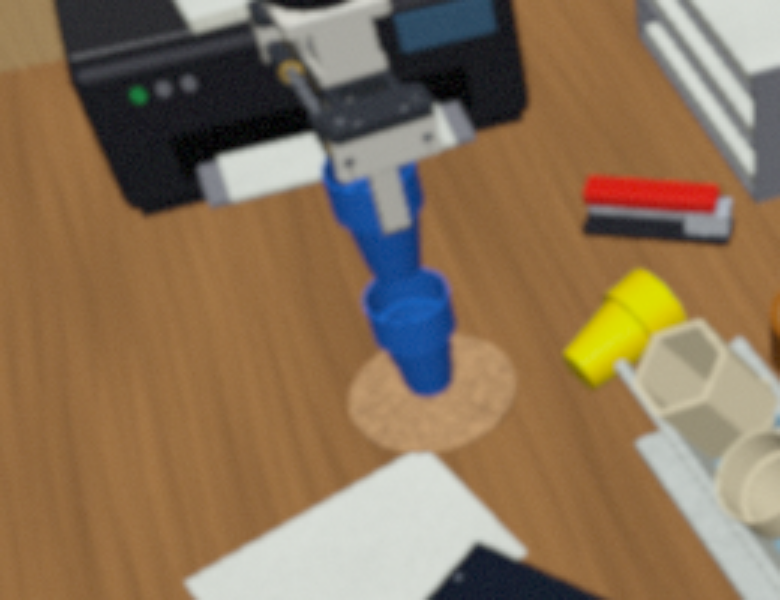

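>>> play_rows --series '[[[1,0.001,0,-0.01,0],[1,0.001,0,-0.025,0],[1,0.001,0,-0.04,0],[1,0.001,0,-0.053,0],[1,0.001,0,-0.063,0],[1,0.001,0,-0.072,0],[1,0.001,0,-0.078,0],[1,0.001,0,-0.08,0]]]' --force 8

```text
t: 18.5
tool_pos: [0.4025, 0.2887, 0.1244]
orientation: [0.165, -3.137, 0.001]
force: [0.4, -0.5, -0.8]
opening: 0.069
```

>>> play_rows --series '[[[1,0,0,-0.003,0],[1,0,0,-0.005,0],[1,0,0,-0.007,0],[1,0,0,-0.007,0]]]' --force 6

```text
t: 18.9
tool_pos: [0.4028, 0.2888, 0.1181]
orientation: [0.165, -3.137, 0.0]
force: [-0.5, 0.3, -1.4]
opening: 0.0693
```

>>> play_rows --series '[[[1,0,0,-0.001,0],[1,0,0,-0.002,0],[1,0,0,-0.003,0],[1,0,0,-0.003,0]]]' --force 5

```text
t: 19.3
tool_pos: [0.4036, 0.2892, 0.1164]
orientation: [-0.165, 3.135, 0.001]
force: [-0.5, -0.7, 5.8]
opening: 0.0691
```

Seated. Release and look.

>>> play_rows --series '[[[0,0,0,0.001,0],[-1,0,0,0.001,0],[-1,0,0,0.001,0],[-1,0,0,0.001,0],[-1,0,0,0.03,0],[-1,0,0,0.07,0],[-1,0,0,0.11,0],[-1,0,-0.04,0.13,0]]]'

```text
t: 20.1
tool_pos: [0.4037, 0.2515, 0.2491]
orientation: [-0.171, 3.133, 0.005]
force: [0.6, -1.8, -0.1]
opening: 0.0926
```

>>> play_rows --series '[[[-1,0.04,-0.045,0.0,0],[-1,0.08,-0.09,0,0],[-1,0.12,-0.135,0,0],[-1,0.15,-0.18,0,0],[-1,0.174,-0.225,0,0],[-1,0.174,-0.265,0,0],[-1,0.174,-0.28,0,0],[-1,0.174,-0.28,0,0]]]'

```text
t: 20.9
tool_pos: [0.5771, -0.0358, 0.2445]
orientation: [0.157, -3.137, 0.002]
force: [-0.9, -0.7, -0.5]
opening: 0.0933
```

```bash
python3 see.py s14 60 60; python3 - <<'E'
from h import *
print(sensors.read_state()['tool_pos'])
c=snap('top','t14');W=pts(c)+[0,0,.0014];Z=W[...,2];hsv=cv2.cvtColor(c['color'],cv2.COLOR_RGB2HSV)
blue=(hsv[...,0]>100)&(hsv[...,0]<130)&(hsv[...,1]>120)
k=blue&(Z>.127)&(Z<.15);k[:,:100]=0;k[:,260:]=0
P=W[k];print(k.sum(),cv2.minEnclosingCircle(P[:,:2].astype(np.float32)),np.percentile(P[:,2],[2,50,98]))
E
```

```text
0.09325065330195839 [ 0.5771 -0.0358  0.2445] [-0.93 -0.73 -0.47]
[ 0.57675314 -0.03339334  0.24456708]
151 ((0.4033965766429901, 0.2885318994522095), 0.03389497846364975) [0.12725728 0.13530558 0.14074949]
```

View pics/s14c.png

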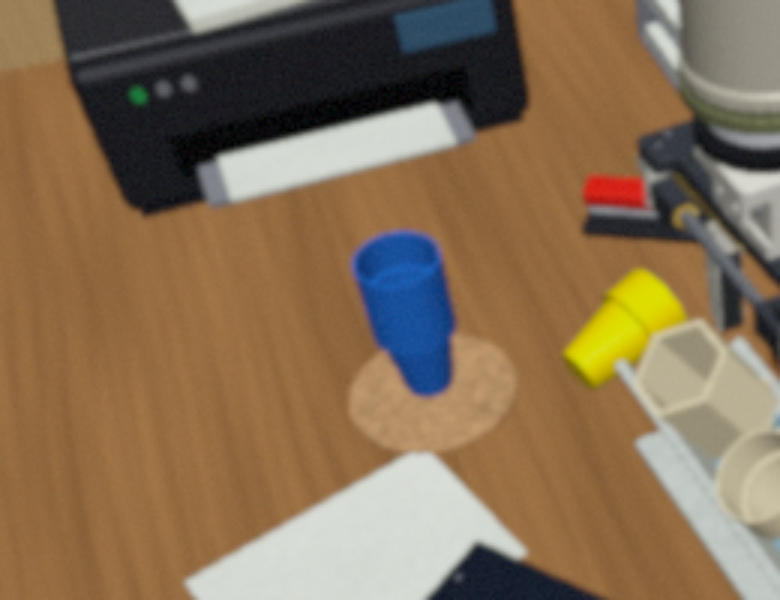

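View pics/t14.png

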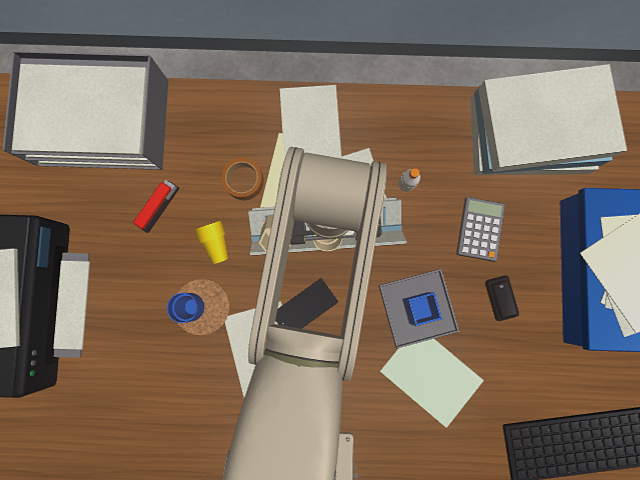

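>>> play_rows --series '[[[-1,0,0.002,0,0],[-1,0,0.002,-0.04,0],[-1,0,0.002,-0.08,0],[-1,0,0.002,-0.112,0],[-1,0,0.002,-0.122,0],[-1,0,0.002,-0.122,0],[-1,0,0.002,-0.122,0]]]' --force 8

```text
t: 21.7
tool_pos: [0.5778, -0.0285, 0.1251]
orientation: [-0.167, 3.135, -0.001]
force: [0.9, 0.2, 0.9]
opening: 0.0926
```

>>> play_rows --series '[[[1,0,0,0,0],[1,0,0,0,0],[1,0,0,0,0],[1,0,0,0,0],[1,0,0,0,0]]]' --force 8

```text
t: 22.2
tool_pos: [0.5774, -0.0294, 0.124]
orientation: [-0.165, 3.136, -0.001]
force: [0.0, -0.6, 4.6]
opening: 0.0695
```

>>> play_rows --series '[[[1,-0.005,-0.0005,0.0086,0],[1,-0.0103,-0.001,0.0171,0],[1,-0.018,-0.002,0.03,0],[1,-0.026,-0.0027,0.043,0],[1,-0.036,-0.004,0.06,0],[1,-0.046,-0.005,0.077,0],[1,-0.046,-0.005,0.1,0],[1,-0.046,-0.005,0.12,0]]]' --force 8

```text
t: 23.0
tool_pos: [0.5297, -0.0342, 0.2445]
orientation: [0.165, -3.137, -0.0]
force: [0.4, -0.2, -0.4]
opening: 0.0686
```

>>> play_rows --series '[[[1,-0.03,0.01,0.01,0],[1,-0.06,0.04,0.01,0],[1,-0.09,0.08,0.01,0],[1,-0.106,0.125,0.0,0],[1,-0.106,0.16,-0.03,0],[1,-0.106,0.176,-0.07,0],[1,-0.106,0.176,-0.11,0],[1,-0.106,0.176,-0.14,0]]]' --force 8

```text
t: 23.8
tool_pos: [0.4228, 0.1422, 0.1009]
orientation: [0.168, -3.135, 0.001]
force: [-0.5, -0.0, -0.1]
opening: 0.069
```

>>> play_rows --series '[[[1,0,0,-0.01,0],[1,0,0,-0.014,0],[1,0,0,-0.014,0]]]' --force 8

```text
t: 24.1
tool_pos: [0.4253, 0.1417, 0.0902]
orientation: [-0.165, 3.136, 0.0]
force: [0.3, -0.1, -0.8]
opening: 0.0692
```

```bash
python3 see.py s15 120 100
```

```text
0.0691650366484417 [0.4253 0.1417 0.0902] [ 0.28 -0.07 -0.75]
```

View pics/s15c.png

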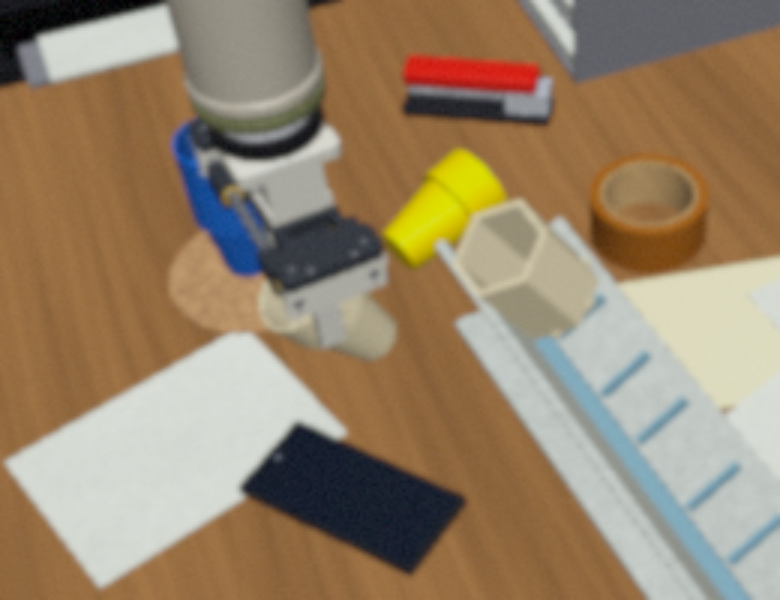

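>>> play_rows --series '[[[1,0,0,-0.006,0],[1,0,0,-0.01,0],[1,0,0,-0.012,0],[1,0,0,-0.014,0],[1,0,0,-0.014,0]]]' --force 4

```text
t: 24.65
tool_pos: [0.4251, 0.1417, 0.0756]
orientation: [-0.165, 3.137, -0.0]
force: [-1.5, -1.5, 4.6]
opening: 0.0695
```

>>> play_rows --series '[[[1,0.006,0.0006,0.001,0],[1,0.012,0.0012,0.002,0],[1,0.018,0.0018,0.003,0],[1,0.024,0.0025,0.0035,0],[1,0.03,0.003,0.0025,0],[1,0.036,0.0036,0.0025,0],[1,0.042,0.0042,0.0015,0],[1,0.048,0.005,0.0005,0]]]' --force 4

```text
t: 25.45
tool_pos: [0.4731, 0.1469, 0.0753]
orientation: [0.165, -3.137, -0.0]
force: [-0.6, 0.6, 0.8]
opening: 0.0691
```

```bash
python3 see.py s16 120 100
```

```text
0.06914459910064283 [0.4731 0.1469 0.0753] [-0.58  0.58  0.82]
```

View pics/s16c.png

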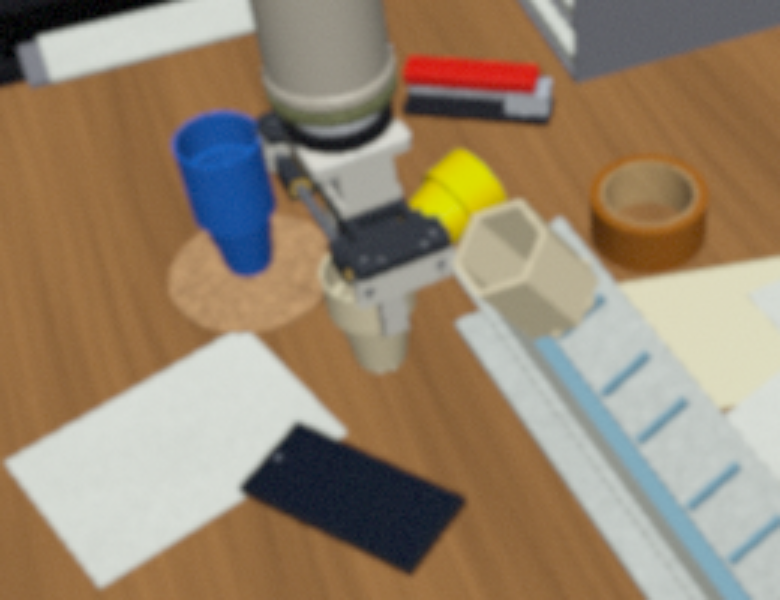

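Same result as before; repeat the final press and release.

>>> play_rows --series '[[[1,0.003,0.0003,-0.001,0],[1,0.006,0.0006,-0.002,0],[1,0.006,0.0006,-0.004,0],[1,0.006,0.0006,-0.004,0],[1,0.006,0.0006,-0.004,0]]]' --force 3

```text
t: 26.0
tool_pos: [0.4787, 0.1474, 0.0715]
orientation: [-0.165, 3.137, -0.0]
force: [0.9, -0.9, 2.7]
opening: 0.0691
```

>>> play_rows --series '[[[-0.5,0,0,0.003,0],[-0.8,0,0,0.006,0],[-1,0,0,0.009,0],[-1,0,0,0.012,0],[-1,0,0,0.04,0],[-1,0,0,0.08,0],[-1,-0.05,0,0.1,0],[-1,-0.08,0,0.1,0]]]' --force 8

```text
t: 26.8
tool_pos: [0.3994, 0.1478, 0.1748]
orientation: [-0.164, 3.133, 0.001]
force: [0.2, 0.9, -0.3]
opening: 0.0933
```

```bash
python3 see.py s17 120 100; python3 - <<'E'
from h import *
c=snap('top','t17');W=pts(c)+[0,0,.0014];Z=W[...,2];hsv=cv2.cvtColor(c['color'],cv2.COLOR_RGB2HSV)
X,Y=W[...,0],W[...,1]
k=(Z>.085)&(Z<.11)&(abs(X-.475)<.05)&(abs(Y-.145)<.055)
P=W[k];print(k.sum(),cv2.minEnclosingCircle(P[:,:2].astype(np.float32)),np.percentile(P[:,2],[2,50,98]))
cv2.imwrite('pics/t17c.png',cv2.resize(c['color'][240:340,140:340,::-1],None,fx=3.5,fy=3.5))
E
```

```text
0.09331142693661838 [0.3994 0.1478 0.1748] [ 0.24  0.86 -0.29]
101 ((0.4719485640525818, 0.147416353225708), 0.03420763835310936) [0.08632397 0.09492193 0.1000498 ]
```

View pics/s17c.png

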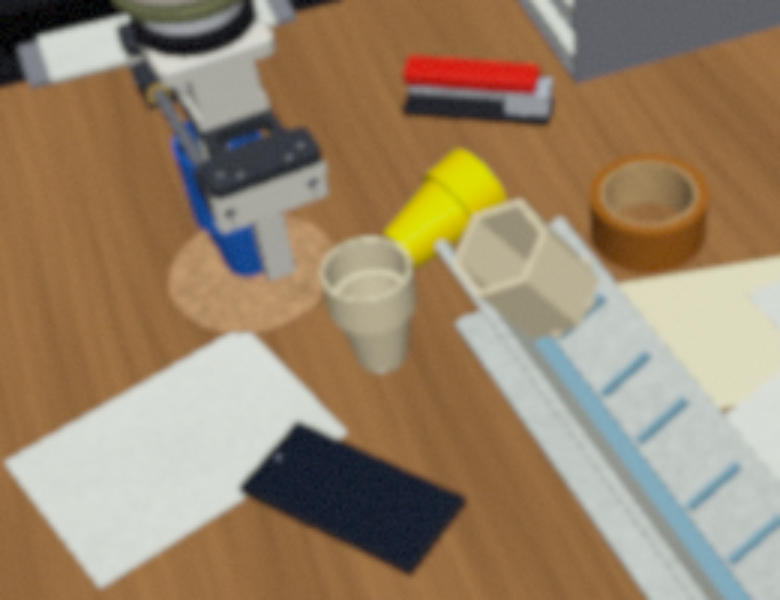

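View pics/t17c.png

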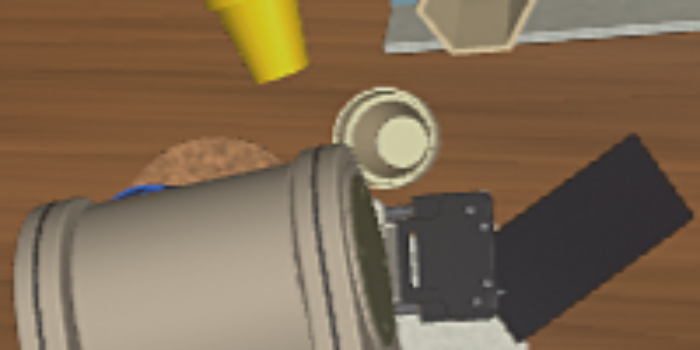

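>>> play_rows --series '[[[-1,0.04,0,0,0],[-1,0.073,0,0,0],[-1,0.073,0,-0.02,0],[-1,0.073,0,-0.06,0],[-1,0.073,0,-0.09,0],[-1,0.073,0,-0.096,0],[-1,0.073,0,-0.096,0],[-1,0.073,0,-0.096,0]]]'

```text
t: 27.7
tool_pos: [0.4731, 0.1477, 0.0773]
orientation: [-0.165, 3.135, 0.0]
force: [-0.3, 0.7, 0.4]
opening: 0.0929
```

>>> play_rows --series '[[[1,0,0,0,0],[1,0,0,0,0],[1,0,0,0,0],[1,0,0,0,0],[1,0,0,0,0]]]' --force 8

```text
t: 28.2
tool_pos: [0.4724, 0.1475, 0.0764]
orientation: [-0.165, 3.136, 0.0]
force: [-1.0, 0.1, 4.1]
opening: 0.0689
```

>>> play_rows --series '[[[1,0,0,0.02,0],[1,0,0,0.06,0],[1,0,0,0.105,0],[1,0,0,0.145,0],[1,0,0.01,0.17,0],[1,-0.02,0.045,0.17,0],[1,-0.04,0.088,0.17,0],[1,-0.057,0.125,0.17,0]]]' --force 10

```text
t: 29.0
tool_pos: [0.4138, 0.2737, 0.2457]
orientation: [0.164, -3.137, -0.001]
force: [0.6, -0.7, -0.4]
opening: 0.0691
```

>>> play_rows --series '[[[1,-0.012,0.016,0,0],[1,-0.012,0.016,0,0],[1,-0.012,0.016,0,0]]]'

```text
t: 29.3
tool_pos: [0.4026, 0.2884, 0.2453]
orientation: [0.167, -3.137, 0.001]
force: [-0.2, 0.1, -0.8]
opening: 0.069
```

```bash
python3 see.py s18 60 60
```

```text
0.06900277763891693 [0.4026 0.2884 0.2453] [-0.21  0.12 -0.85]
```

View pics/s18c.png

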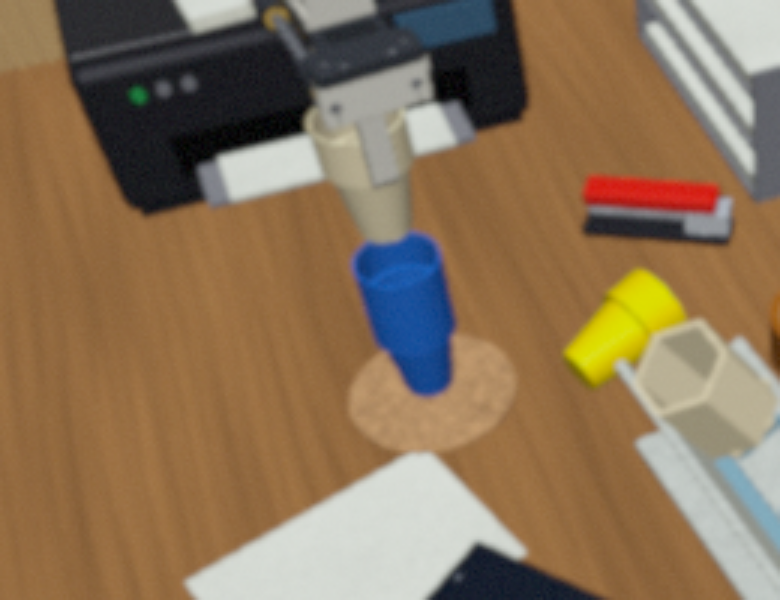

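Aligned over the stack. Lowering: .2453 to about .160, then feel.

>>> play_rows --series '[[[1,0.001,0,-0.01,0],[1,0.001,0,-0.025,0],[1,0.001,0,-0.04,0],[1,0.001,0,-0.054,0],[1,0.001,0,-0.066,0],[1,0.001,0,-0.076,0],[1,0.001,0,-0.083,0],[1,0.001,0,-0.085,0]]]' --force 8

```text
t: 30.15
tool_pos: [0.4034, 0.2882, 0.1596]
orientation: [0.165, -3.136, 0.001]
force: [0.1, 0.3, 0.3]
opening: 0.0691
```

>>> play_rows --series '[[[1,0,0,-0.003,0],[1,0,0,-0.005,0],[1,0,0,-0.006,0],[1,0,0,-0.006,0]]]' --force 6

```text
t: 30.55
tool_pos: [0.4039, 0.2885, 0.1548]
orientation: [-0.165, 3.137, 0.0]
force: [-0.1, 0.5, -0.8]
opening: 0.0692
```

>>> play_rows --series '[[[1,0,0,-0.001,0],[1,0,0,-0.002,0],[1,0,0,-0.003,0],[1,0,0,-0.003,0]]]' --force 5

```text
t: 30.95
tool_pos: [0.4045, 0.2887, 0.1528]
orientation: [-0.165, 3.135, 0.001]
force: [-0.5, -0.2, 5.3]
opening: 0.0687
```

>>> play_rows --series '[[[0,0,0,0.001,0],[-1,0,0,0.001,0],[-1,0,0,0.001,0],[-1,0,0,0.001,0],[-1,0,0,0.03,0],[-1,0,0,0.07,0],[-1,0,0,0.11,0],[-1,0,-0.04,0.12,0]]]'

```text
t: 31.75
tool_pos: [0.4052, 0.2513, 0.2768]
orientation: [-0.171, 3.13, 0.006]
force: [0.5, -1.2, 0.2]
opening: 0.0926
```

>>> play_rows --series '[[[-1,0,-0.045,0,0],[-1,0,-0.09,0,0],[-1,0,-0.135,0,0],[-1,0,-0.18,0,0],[-1,0,-0.2,0,0],[-1,0,-0.2,0,0]]]'

```text
t: 32.35
tool_pos: [0.4038, 0.0462, 0.2717]
orientation: [-0.159, 3.137, -0.001]
force: [1.0, 0.0, -0.5]
opening: 0.0924
```

```bash
python3 see.py s19 60 60; python3 - <<'E'
from h import *
c=snap('top','t19');W=pts(c)+[0,0,.0014];Z=W[...,2];hsv=cv2.cvtColor(c['color'],cv2.COLOR_RGB2HSV)
X,Y=W[...,0],W[...,1]
k=(Z>.163)&(Z<.185)&(abs(X-.404)<.05)&(abs(Y-.289)<.05)
P=W[k];print(k.sum(),cv2.minEnclosingCircle(P[:,:2].astype(np.float32)),np.percentile(P[:,2],[2,50,98]))
k=(abs(Z-.005)<.005)&(hsv[...,0]>3)&(hsv[...,0]<16)&(c['color'][...,0]>140)&(abs(X-.4)<.1)&(abs(Y-.25)<.1)
P=W[k];print('mat',k.sum(),cv2.minEnclosingCircle(P[:,:2].astype(np.float32)))
g=(Z>.015)&(Z<.03)&(abs(X-.415)<.12)&(abs(Y+.263)<.12)&(c['color'][...,2]<150)
b=(Z>.088)&(Z<.11)&(abs(X-.415)<.06)&(abs(Y+.263)<.06)
for k in (b,):
  print(cv2.minAreaRect(W[k][:,:2].astype(np.float32)),np.percentile(W[k][:,2],[5,50,95]))
E
```

```text
0.09235472687894768 [0.4038 0.0462 0.2717] [ 1.03  0.02 -0.51]
183 ((0.40390250086784363, 0.28872328996658325), 0.034441158175468445) [0.16398846 0.17136081 0.17655608]
mat 523 ((0.40260452032089233, 0.2792205512523651), 0.06941070407629013)
((0.415244996547699, -0.2627182602882385), (0.06418085098266602, 0.06462245434522629), 16.843154907226562) [0.09010807 0.0950311  0.09918587]
```

View pics/s19c.png

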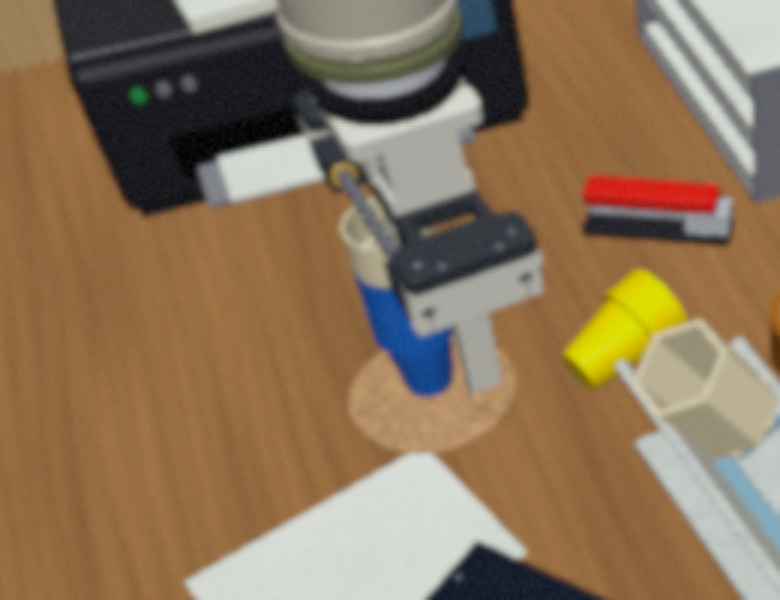

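View pics/t19.png

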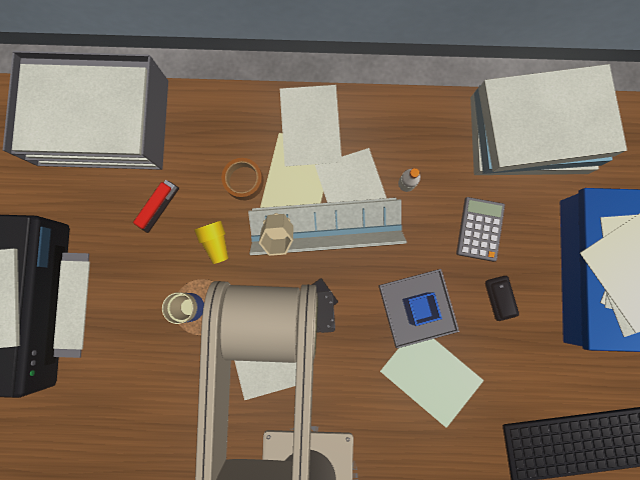

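```bash
python3 -c "
from plant import robot;print(robot.close_job())"
```

```text
the job is handed in; nothing more can be done
None
```

The job is done and handed in at about 32 s of the 69 s allowed; no verdict was reported, so the results below are my own last camera checks.

- **Square pot:** I lifted it off and set it down in the tray. Its top rim measures 95 mm high, and it sits within 1 mm of the tray's centre.
- **Round pots:** I drew the blue pot and then the cream pot out of the stand along their axes. Neither swung upright in a light grip, so I stood each one up by dragging its foot lightly on the table. I then regrasped each pot and nested it until the wrist force rose to 5–6 N.
- **Stack:** The rim heights were about 101, 137 and 173 mm, which is 36 mm per pot as it should be. The three rim centres agree within about 1.5 mm sideways, and the stack stands about 10 mm from the mat's centre. That mat centre was measured with the mat partly hidden by the arm.
- **Other objects:** In the last top view the six-sided pot and the bystanders looked unmoved, except that the arm covered most of the phone. I judged this by eye and did not measure it. The gripper was open and clear of everything.

No check failed or disagreed with another.

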